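# Sort the things left on the sauna bench into their trays

## Robot

A 6-joint arm with a two-finger parallel gripper is mounted at the origin on the work surface. World frame = base frame: x ahead of the robot, y to its left, z up, the work surface at z = 0. Lengths are in m, angles in rad, forces in N, time in s.
With the tool pointing down it reaches from about 0.275 to 0.85 m from the base axis. Payload 5.2 kg.
Tool frame: the origin (TCP) lies at the very end of the fingers, on their centre line; the grasp point (between the pads) lies 19 mm behind it; z points along the fingers, y is the line along which they close (so a half turn about z gives the same grasp; the last joint's range is limited). The gripper opens to 85 mm and grips with 20 to 120 N. Pads are 22 mm wide; open, the fingers measure 114 mm over their backs; the gripper's body (76 mm by 85 mm) begins 54 mm behind the grasp point. The pads swing forward as they close: fully open they stand 13 mm farther back than shut.
Start: joints at [1.137, 0.259, 1.535, -0, 1.348, -0.203], TCP at [0.126, 0.535, 0.231] pointing down, gripper open.
Joint ranges: [-3.14, 3.14], [-0.91, 2.08], [0.19, 2.58], [-1.22, 4.36], [0.22, 2.71], [-3.12, 3.12]. Speed limits (rad/s): [2.57, 2.57, 3.14, 3.14, 3.14, 3.14].

## Interface

Orientations are given as a unit quaternion [w, x, y, z].
In Python, from bench import monitor, vision, robot, nets gives the robot as it stands.
- The arm moves only by the tool drive_tool, never from a script. Its argument "deltas" is a list of rows, each an object of numbers: "jaw": the opening, from 0 (shut) to 1 (fully open); "dx", "dy", "dz": the shift along the tool's x, y, z in fractions of the full range, 1 being 500 mm; "twist": the turn about the tool's z in a scale on which 1.0 is 180 degrees. A call has 1 to 20 rows; each row is the pose to reach, as a shift and turn from the pose commanded when the call began, along the tool's axes at that moment; what a row does not reach only later rows make up. A row lasts 1/10 s, in which the tool goes at most 50 mm and 8.59 degrees, less where a joint would pass 70% of its speed; a pose out of reach is approached as far as the arm can. A shift or turn number past 1, either way, is cut back to 1. A call with a gripper value outside its range is refused whole. The fingers move at their own pace and stop on an object; "force" is the grip in N (left out, the last holds). Time passes only in rows, so rows that repeat a pose let the fingers close. It gives the time, the measured TCP pose, the force, the opening and the grip force at its end, in the units of the state.
- monitor.state(): the state, without advancing time (a new reading comes with each control period).
- vision.capture(name): name is "scene" or "top" or "wrist"; returns the picture (420x560x3 uint8, red, green, blue); there is no depth.
- vision.calibration(name): a dict with "mtx" (3x3 intrinsics, pixels), "extrinsics" (4x4, takes a point from camera to world coordinates). Camera axes: x right, y down, z forward; pixel columns grow to the right and rows downward; lengths in m; the calibration is good to about 2 mm. A picture is of the moment at which its call begins: read the wrist's pose just before it. calibration takes no time and is no camera call; for the wrist camera it gives the pose at the moment of the call.
- robot.close_job(): hands the job in; it is judged then, once.
Trained networks look in the newest picture that a camera, given by its name, has taken for a name from the list of things; names that differ only in an ending like _2 or _b are one class to them, and where a whole thing is asked for, a point or a joint stands for the part that bears it (a point fixed in the world has none). Each returns a list of dicts, best first, with "conf" (0 to 1); they miss things now and then, are a little off and sometimes report something else, mostly with a low value. They report only what shows in the picture. A call takes as long as a camera call. They do not tell look-alikes from the thing itself.
- nets.boxes_of(camera, query): "location" ([x, y, z] in m, in world coordinates, good to about 4 mm: the middle of the surface that is visible of it).
- nets.silhouettes(camera, query): "region" (420x560 bool, what is visible of it).
- nets.pinpoint(camera, query): "location" ([x, y, z] in m, in world coordinates, good to about 4 mm: a listed point, or the origin of a listed thing).
The state is a dict: "t": time; "joint_positions": joint angles; "joint_vel": joint speeds; "tau": joint torques, N m; "tcp_pos": TCP position; "eef_rot": TCP orientation; "wrist_force": force on the tool from outside, world axes, zero at the start; "wrist_torque": the same for the moment, N m; "opening": opening from 0.0 (shut) to 1.0 (fully open); "finger_force": force on a finger pad.
Only numpy, scipy, OpenCV 4.12 (cv2) and the standard library are available. Lean on these libraries where they do the work, as an engineer would, in place of code of your own. Each camera call takes 0.05 s, during which the arm holds its last target. There are 200 camera calls.

## Task

Tidy the bench after the last sauna: the pumice stone and the nail brush go on the slatted cedar drip tray to dry, the deodorant stick and the cream tin go in the white plastic toiletry tray, and the loose birch peg goes in the pine box with the other spare pegs. Set each thing down, without dropping it, flat on the bottom of its own tray and the same way up as it is now (brush bristles down, deodorant standing, peg lying down), with nothing lying on a rim or on another thing; leave the beige mug and the little amber bottle where they stand.

Things in the scene. Friction and masses are not known exactly. Their poses are not given: they have to be found in the camera images.
- pumice: Grey pumice stone, a block with rounded edges: 88 mm long (its x), 48 mm wide (its y), 34 mm high, about 75 g. Origin: centre of its underside, z up. Lies loose on the bench; grip it across its width.
- nail_brush: Wooden nail brush lying bristles down: 90 mm long (x), 38 mm wide (y), 34 mm high; the stiff cream bristle block (82 x 30 mm) is the lower 18 mm, the pale wooden back the upper 16 mm. Origin: centre of the underside of the bristles, z up. About 60 g.
- deodorant: Closed deodorant stick standing upright, oval in plan: 54 mm (x) by 30 mm (y), 76 mm tall; white body below, blue cap on the upper 26 mm. Origin: centre of its underside, z up. About 85 g; grip it across the 30 mm.
- cream_tin: Flat round aluminium cream tin with a green lid, 54 mm in diameter, 24 mm high, lid up. Origin: centre of its underside, z up. About 60 g.
- birch_peg: Loose pale birch peg from the peg board, lying down: a square shaft 22 x 22 mm and 66 mm long with a round tenon 15 mm thick and 26 mm long on its +x end, 92 mm in all along its x. Origin: on its axis at the middle of the 92 mm, 11 mm above what it lies on; the shaft reaches from x = -46 to +20 mm, so its middle is at x = -13 mm. About 30 g.
- drip_tray: Slatted red-brown cedar drip tray, fixed to the bench: 125 mm (its x) by 190 mm (its y) outside, 109 x 174 mm inside the rails. Things rest on the tops of the slats, 20 mm above the bench; the rails around are 8 mm thick and end 30 mm above the bench. The slats run along y. Origin: centre of its underside (bench level), z up.
- toiletry_tray: White plastic toiletry tray, fixed to the bench: 125 mm (its x) by 190 mm (its y) outside, walls and floor 4 mm thick, walls 40 mm high, so 117 x 182 mm inside and the floor 4 mm above the bench. Empty. Origin: centre of its underside, z up.
- peg_box: Open pine box for spare pegs, fixed to the bench: 125 mm (its x) by 190 mm (its y) outside, walls and floor 7 mm thick, walls 35 mm high, so 111 x 176 mm inside and the floor 7 mm above the bench. Two spare birch pegs like the loose one lie in it along its x at its -y end, at y = -73 and y = -47 mm; they are fixed. From y = -36 to +88 mm it is empty. Origin: centre of its underside, z up.
- mug: Beige ceramic mug standing upright, empty, 74 mm in diameter, 76 mm high, with a handle to its +y side reaching 60 mm from its axis. Origin: centre of its underside. It stays where it stands.
- scent_bottle: Small amber glass bottle of sauna scent with a black cap and a plain paper label, 34 mm in diameter, 74 mm high, 60 g, easily knocked over. Origin: centre of its underside. It stays where it stands.
Mind the look-alikes: they are no part of the job. What is shaped like the deodorant but pink or red is not meant.

How it is judged:
At the end, for the whole second after the job is handed in: Each of the five lies in its own tray: origin within 55 mm (tray x) and 85 mm (tray y) of the tray's centre, within 4 mm of its height when flat on the slats or floor, within 0.12 rad of its starting way up (peg: length level), and at rest (x of pumice in the frame of drip_tray between -0.055 and 0.055 m and y of pumice in the frame of drip_tray between -0.085 and 0.085 m and z of pumice in the frame of drip_tray between 0.016 and 0.024 m and angle between each of pumice, nail_brush, deodorant, cream_tin's own z axis and vertical below 0.12 rad and linear speed of each of pumice, nail_brush, deodorant, cream_tin, birch_peg below 0.02 m/s and angular speed of each of pumice, nail_brush, deodorant, cream_tin, birch_peg below 0.15 rad/s and x of nail_brush in the frame of drip_tray between -0.055 and 0.055 m and y of nail_brush in the frame of drip_tray between -0.085 and 0.085 m and z of nail_brush in the frame of drip_tray between 0.016 and 0.024 m and x of deodorant in the frame of toiletry_tray between -0.055 and 0.055 m and y of deodorant in the frame of toiletry_tray between -0.085 and 0.085 m and z of deodorant in the frame of toiletry_tray between 0 and 0.008 m and x of cream_tin in the frame of toiletry_tray between -0.055 and 0.055 m and y of cream_tin in the frame of toiletry_tray between -0.085 and 0.085 m and z of cream_tin in the frame of toiletry_tray between 0 and 0.008 m and x of birch_peg in the frame of peg_box between -0.055 and 0.055 m and y of birch_peg in the frame of peg_box between -0.085 and 0.085 m and z of birch_peg in the frame of peg_box between 0.014 and 0.022 m and angle between birch_peg's own x axis and vertical between 1.45 and 1.69 rad); the robot touches nothing.
It fails at once if the mug was moved more than 25 mm or tipped (distance of mug from where it was at the start of the episode above 0.025 m or angle between mug's own z axis and vertical above 0.35 rad).
It fails at once if the amber bottle was moved more than 25 mm or tipped (distance of scent_bottle from where it was at the start of the episode above 0.025 m or angle between scent_bottle's own z axis and vertical above 0.35 rad).
It fails at once if a thing was dropped or thrown (faster than 0.8 m/s, a fall of over 30 mm, while the fingers did not touch it) ((linear speed of pumice above 0.8 m/s and contact force between the fingers and pumice below 0.05 N) or (linear speed of nail_brush above 0.8 m/s and contact force between the fingers and nail_brush below 0.05 N) or (linear speed of deodorant above 0.8 m/s and contact force between the fingers and deodorant below 0.05 N) or (linear speed of cream_tin above 0.8 m/s and contact force between the fingers and cream_tin below 0.05 N) or (linear speed of birch_peg above 0.8 m/s and contact force between the fingers and birch_peg below 0.05 N)).
It also fails if it takes over 118 s, if anything falls off the work surface, if the arm or the gripper's body presses on something with over 40 N, if the wrist force passes 120 N, or if a joint passes its speed limit or range.

## Working session

There is one attempt and no reset: what is moved stays moved. The work goes in short steps, Python scripts to look and compute and a tool call to move; the robot and the scene stay as the last step left them, time stands still between calls to the robot, and variables do not carry over. Pictures are saved under pics/ and viewed, at most 14 in all, crops included, and the job is handed in when it is done.

Besides the shell and the picture viewer there is one more tool, called after "Request:" by a JSON object that holds its "name" and its "arguments". drive_tool: Moves the arm, as the interface text tells. Its arguments: {"type":"object","properties":{"deltas":{"type":"array"},"force":{"type":"number"}},"required":["deltas"]}

```bash
mkdir -p pics; ls
python3 - <<'E'
from bench import monitor, vision, robot, nets
import cv2
s=monitor.state();print(s['t'],s['tcp_pos'],s['eef_rot'],s['opening'])
for c in ['top','scene']:
    cv2.imwrite(f'pics/{c}0.png',vision.capture(c)[:,:,::-1])
for q in ['pumice','nail_brush','deodorant','cream_tin','birch_peg','drip_tray','toiletry_tray','peg_box','mug','scent_bottle']:
    print(q,[(r['location'],r['conf']) for r in nets.pinpoint('top',q)])
print(vision.calibration('top'))
E
```

```text
pics
0.0 [0.12555647 0.53494067 0.23046715] [-2.78132627e-04  1.15129061e-01  9.93350116e-01 -8.77204271e-04] 1.0006453429837445
pumice [([0.4001, -0.1696, 0.0026], 0.58)]
nail_brush [([0.3516, 0.3085, -0.0], 0.66)]
deodorant [([0.5663, -0.1938, 0.0003], 0.7), ([0.5157, -0.1008, 0.0002], 0.69), ([0.6619, -0.2309, 0.0002], 0.61)]
cream_tin [([0.5282, 0.1165, -0.0016], 0.66)]
birch_peg [([0.4266, 0.0121, 0.0056], 0.68), ([0.5301, 0.3487, -0.0037], 0.45)]
drip_tray [([0.5278, 0.3505, -0.003], 0.74)]
toiletry_tray [([0.6854, -0.0115, 0.0013], 0.6)]
peg_box [([0.5373, -0.3697, 0.0003], 0.74)]
mug [([0.3615, -0.3222, 0.0014], 0.88), ([0.5383, -0.3684, -0.0013], 0.16)]
scent_bottle [([0.4111, 0.1877, 0.0005], 0.63)]
{'mtx': array([[491.25941172,   0.        , 281.35368793],
       [  0.        , 491.25941172, 205.77509133],
       [  0.        ,   0.        ,   1.        ]]), 'extrinsics': array([[-0.05476224, -0.97530111,  0.21398327,  0.24714954],
       [-0.99848689,  0.05456315, -0.00684108,  0.0092711 ],
       [-0.00500349, -0.21403412, -0.97681337,  1.34212144],
       [ 0.        ,  0.        ,  0.        ,  1.        ]])}
```

View pics/top0.png

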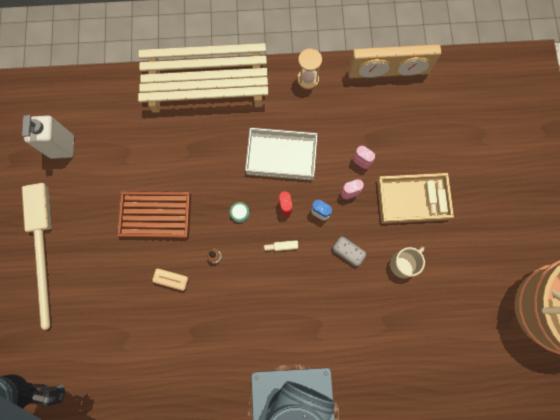

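View pics/scene0.png

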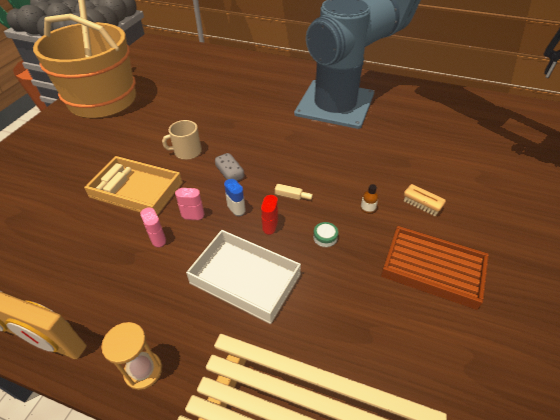

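The top picture shows the blue-capped deodorant at (321,209), the red decoy at (286,202) and pink ones at (353,189) and (365,157). The brush is at (170,280), the tin at (240,212), the peg at (282,246) with its tenon to the left, the pumice at (350,251), the mug at (408,263) and the bottle at (214,256). The scene view agrees. Next I fit the poses to the silhouettes from both cameras.

```bash
cat > fit.py <<'E'
from bench import monitor, vision, robot, nets
import numpy as np, cv2
from scipy.optimize import minimize
def box(x0,x1,y0,y1,z0,z1): return np.array([[x,y,z] for x in(x0,x1) for y in(y0,y1) for z in(z0,z1)])
def cyl(a,b,z0,z1): 
    t=np.linspace(0,2*np.pi,40); return np.vstack([np.c_[a*np.cos(t),b*np.sin(t),0*t+z] for z in(z0,z1)])
t=np.linspace(0,2*np.pi,20)
M={'pumice':[box(-.044,.044,-.024,.024,0,.034)],'nail_brush':[box(-.041,.041,-.015,.015,0,.018),box(-.045,.045,-.019,.019,.018,.034)],
'deodorant':[cyl(.027,.015,0,.076)],'cream_tin':[cyl(.027,.027,0,.024)],
'birch_peg':[box(-.046,.02,-.011,.011,0,.022),np.vstack([np.c_[0*t+x,.0075*np.cos(t),.011+.0075*np.sin(t)] for x in(.02,.046)])],
'drip_tray':[box(-.0625,.0625,-.095,.095,0,.03)],'toiletry_tray':[box(-.0625,.0625,-.095,.095,0,.04)],'peg_box':[box(-.0625,.0625,-.095,.095,0,.035)]}
def proj(c,P):
    E=np.linalg.inv(c['extrinsics']); q=(P@E[:3,:3].T+E[:3,3])@c['mtx'].T; return q[:,:2]/q[:,2:]
S=3
def render(q,p,c,z=0):
    m=np.zeros((420*S,560*S),np.uint8); R=np.array([[np.cos(p[2]),-np.sin(p[2]),0],[np.sin(p[2]),np.cos(p[2]),0],[0,0,1]])
    for part in M[q]:
        h=cv2.convexHull(((proj(c,part@R.T+[p[0],p[1],z])+.5)*S*16).astype(np.int32))
        cv2.fillConvexPoly(m,h,255,shift=4)
    return cv2.resize(m,(560,420),interpolation=cv2.INTER_AREA)/255.
def fit(q,p0,masks,z=0):
    def cost(p): return sum(np.abs(render(q,p,c,z)-m).sum()/m.sum() for m,c in masks)
    best=None
    for a in ([0] if q=='cream_tin' else np.arange(0,np.pi,np.pi/6)):
        s=np.array([p0[0],p0[1],a]); r=minimize(cost,s,method='Nelder-Mead',options=dict(initial_simplex=s+np.vstack([np.zeros(3),np.diag([.01,.01,.25])]),maxiter=120,xatol=2e-4))
        if best is None or r.fun<best.fun: best=r
    return best
E
cat > run1.py <<'E'
from fit import *
P={'pumice':(.4,-.17),'nail_brush':(.352,.308),'deodorant':(.516,-.101),'cream_tin':(.528,.117),'birch_peg':(.427,.012),'drip_tray':(.528,.35),'toiletry_tray':(.685,-.0115),'peg_box':(.537,-.37)}
cal={c:vision.calibration(c) for c in('top','scene')}
for c in cal: vision.capture(c)
for q,p in P.items():
    mk={}
    for c in cal:
        rs=nets.silhouettes(c,q); u=proj(cal[c],np.array([[p[0],p[1],.02]]))[0]
        rs=[r for r in rs if r['region'].any() and np.linalg.norm(np.argwhere(r['region']).mean(0)[::-1]-u)<22]
        if rs: mk[c]=(rs[0]['region'].astype(float),cal[c])
    out=[]
    for ks in ([list(mk)] if len(mk)<2 else [['top'],['scene'],['top','scene']]):
        r=fit(q,p,[mk[k] for k in ks]); out.append((''.join(k[0] for k in ks),np.round(r.x[:2],4).tolist(),round(float(np.degrees(r.x[2])),1),round(r.fun/len(ks),3)))
    print(q,*out)
print(monitor.state()['t'])
E
python3 run1.py
```

```text
pumice ('s', [0.3986, -0.1777], 46.4, np.float64(0.305))
nail_brush ('s', [0.3498, 0.3059], 76.2, np.float64(0.18))
deodorant ('t', [0.5157, -0.1048], 53.3, np.float64(0.134)) ('s', [0.5123, -0.1079], 62.5, np.float64(0.064)) ('ts', [0.5148, -0.1064], 60.7, np.float64(0.125))
cream_tin ('t', [0.5304, 0.1171], -2.7, np.float64(0.115))
birch_peg ('t', [0.4287, 0.0086], 91.6, np.float64(0.154)) ('s', [0.4253, 0.0067], 91.0, np.float64(0.272)) ('ts', [0.4285, 0.0084], 92.6, np.float64(0.23))
drip_tray ('t', [0.5342, 0.3505], -3.3, np.float64(0.024)) ('s', [0.5303, 0.3498], 176.0, np.float64(0.027)) ('ts', [0.5323, 0.3499], 175.6, np.float64(0.037))
toiletry_tray ('t', [0.6887, -0.0087], 172.3, np.float64(0.054)) ('s', [0.6864, -0.009], 171.7, np.float64(0.02)) ('ts', [0.6875, -0.009], 171.8, np.float64(0.041))
peg_box ('t', [0.5407, -0.3684], -0.0, np.float64(0.058)) ('s', [0.5372, -0.3704], -0.4, np.float64(0.073)) ('ts', [0.5396, -0.3688], -0.4, np.float64(0.073))
1.5
```

```bash
cat > run2.py <<'E'
from fit import *
c='top';cal=vision.calibration(c)
for q,p in {'pumice':(.4,-.173),'nail_brush':(.352,.307),'cream_tin':(.53,.117),'birch_peg':(.427,.008)}.items():
    for k in range(2):
        vision.capture(c)
        for r in nets.silhouettes(c,q):
            m=r['region'].astype(float)
            if m.sum()<10: continue
            f=fit(q,p,[(m,cal)]); print(q,r['conf'],m.sum(),np.argwhere(m).mean(0)[::-1].round(),f.x[:2].round(4),round(float(np.degrees(f.x[2])),1),round(f.fun,3))
            break
E
python3 run2.py
python3 - <<'E'
from bench import vision
print(vision.calibration('wrist'))
E
```

```text
pumice 0.56 610.0 [349. 251.] [ 0.4024 -0.1743] 51.2 0.101
pumice 0.74 563.0 [349. 251.] [ 0.4034 -0.1751] 230.9 0.183
nail_brush 0.82 425.0 [170. 279.] [0.354  0.3071] 73.0 0.23
cream_tin 0.86 301.0 [240. 212.] [0.5288 0.1152] 9.5 0.131
cream_tin 0.54 311.0 [239. 211.] [0.5289 0.1171] 9.1 0.09
birch_peg 0.74 266.0 [282. 245.] [0.4284 0.0086] 92.0 0.098
birch_peg 0.74 876.0 [407. 262.] [0.4468 0.0131] 0.9 1.305
{'mtx': array([[375.47758661,   0.        , 286.10271877],
       [  0.        , 375.47758661, 205.00108096],
       [  0.        ,   0.        ,   1.        ]]), 'extrinsics': array([[ 2.27339267e-01,  9.36376066e-01,  2.67426102e-01,
         5.81443668e-02],
       [ 9.73815561e-01, -2.18693061e-01, -6.21015197e-02,
         5.50742176e-01],
       [ 3.33856218e-04,  2.74541813e-01, -9.61575104e-01,
         3.74568924e-01],
       [ 0.00000000e+00,  0.00000000e+00,  0.00000000e+00,
         1.00000000e+00]])}
```

```bash
cat > go.py <<'E'
# usage: go.py x y z yaw(deg of jaw line) : shift in tool axes from present pose
import sys
from bench import monitor
import numpy as np
from scipy.spatial.transform import Rotation as Rn
s=monitor.state(); q=np.array(s['eef_rot']); R=Rn.from_quat(q[[1,2,3,0]]).as_matrix()
x,y,z,a=map(float,sys.argv[1:5]); d=R.T@(np.array([x,y,z])-s['tcp_pos'])
ya=np.degrees(np.arctan2(R[1,1],R[0,1])); tw=(ya-a+90)%180-90
print('t',round(s['t'],2),'tcp',s['tcp_pos'].round(4),'jaw line',round(ya,1),'tilt',round(float(np.degrees(np.arccos(-R[2,2]))),2),'j6',round(s['joint_positions'][5],2),'open',round(s['opening'],3))
print('dx dy dz',d.round(4),'dist',np.linalg.norm(d).round(3),'twist',round(tw,1),'or',round(tw-np.sign(tw)*180,1))
E
cat > look.py <<'E'
# usage: look.py thing x y [z]: fit pose in the wrist picture
import sys
from fit import *
q=sys.argv[1];p=[float(v) for v in sys.argv[2:4]];z=float(sys.argv[4]) if len(sys.argv)>4 else 0
cal=vision.calibration('wrist');im=vision.capture('wrist')
cv2.imwrite(f'pics/w_{q}_{int(monitor.state()["t"]*100)}.png',im[:,:,::-1])
for r in nets.silhouettes('wrist',q)[:2]:
    m=r['region'].astype(float); f=fit(q,p,[(m,cal)],z); print(q,r['conf'],m.sum(),f.x[:2].round(4),round(float(np.degrees(f.x[2])),1),round(f.fun,3))
E
python3 go.py .352 .307 .13 -15.5
```

```text
t 2.3 tcp [0.1258 0.5354 0.2313] jaw line 76.8 tilt 0.0 j6 -0.2 open 1.004
dx dy dz [-0.2725 -0.1706  0.1013] dist 0.337 twist -87.7 or 92.3
```

Units first: shifts go in shares of 500 mm and turns go in shares of 180 degrees. So -0.27 m / 0.5 = -0.54, -0.17 m / 0.5 = -0.34, 92 degrees / 180 = 0.5111.

Request:
{"name": "drive_tool", "arguments": {"deltas": [{"dx": -0.54,"dy": -0.34,"dz": 0.18,"twist": 0.5111,"jaw": 1},{"dx": -0.54,"dy": -0.34,"dz": 0.18,"twist": 0.5111,"jaw": 1},{"dx": -0.54,"dy": -0.34,"dz": 0.18,"twist": 0.5111,"jaw": 1},{"dx": -0.54,"dy": -0.34,"dz": 0.18,"twist": 0.5111,"jaw": 1},{"dx": -0.54,"dy": -0.34,"dz": 0.18,"twist": 0.5111,"jaw": 1},{"dx": -0.54,"dy": -0.34,"dz": 0.18,"twist": 0.5111,"jaw": 1},{"dx": -0.54,"dy": -0.34,"dz": 0.18,"twist": 0.5111,"jaw": 1},{"dx": -0.54,"dy": -0.34,"dz": 0.18,"twist": 0.5111,"jaw": 1},{"dx": -0.54,"dy": -0.34,"dz": 0.18,"twist": 0.5111,"jaw": 1},{"dx": -0.54,"dy": -0.34,"dz": 0.18,"twist": 0.5111,"jaw": 1},{"dx": -0.54,"dy": -0.34,"dz": 0.18,"twist": 0.5111,"jaw": 1},{"dx": -0.54,"dy": -0.34,"dz": 0.18,"twist": 0.5111,"jaw": 1},{"dx": -0.54,"dy": -0.34,"dz": 0.18,"twist": 0.5111,"jaw": 1},{"dx": -0.54,"dy": -0.34,"dz": 0.18,"twist": 0.5111,"jaw": 1}], "force": 40}}

```text
t: 3.7
tcp_pos: [0.3497, 0.3082, 0.1413]
eef_rot: [0.0, 0.794, 0.608, 0.0]
wrist_force: [-0.1, -1.1, 0.2]
opening: 1.003
finger_force: 0.0
```

```bash
python3 look.py nail_brush .352 .307; python3 go.py .352 .307 .006 -15.5; ls pics
```

```text
nail_brush 0.8 6582.0 [0.3525 0.3056] 71.4 0.073
t 3.8 tcp [0.3497 0.3082 0.1413] jaw line -15.1 tilt 0.0 j6 0.75 open 0.999
dx dy dz [-0.0006  0.0025  0.1353] dist 0.135 twist 0.4 or -179.6
scene0.png
top0.png
w_nail_brush_375.png
```

Converted, 0.135 m / 0.5 = 0.27, 0.125 m / 0.5 = 0.25, 3.5 degrees / 180 = 0.0194.

Request:
{"name": "drive_tool", "arguments": {"deltas": [{"dx": -0.004,"dy": 0.007,"dz": 0.08,"twist": 0.0194,"jaw": 1},{"dx": -0.004,"dy": 0.007,"dz": 0.16,"twist": 0.0194,"jaw": 1},{"dx": -0.004,"dy": 0.007,"dz": 0.22,"twist": 0.0194,"jaw": 1},{"dx": -0.004,"dy": 0.007,"dz": 0.25,"twist": 0.0194,"jaw": 1},{"dx": -0.004,"dy": 0.007,"dz": 0.27,"twist": 0.0194,"jaw": 1},{"dx": -0.004,"dy": 0.007,"dz": 0.27,"twist": 0.0194,"jaw": 1},{"dx": -0.004,"dy": 0.007,"dz": 0.27,"twist": 0.0194,"jaw": 0.2},{"dx": -0.004,"dy": 0.007,"dz": 0.27,"twist": 0.0194,"jaw": 0.2},{"dx": -0.004,"dy": 0.007,"dz": 0.27,"twist": 0.0194,"jaw": 0.2},{"dx": -0.004,"dy": 0.007,"dz": 0.27,"twist": 0.0194,"jaw": 0.2},{"dx": -0.004,"dy": 0.007,"dz": 0.27,"twist": 0.0194,"jaw": 0.2},{"dx": -0.004,"dy": 0.007,"dz": 0.27,"twist": 0.0194,"jaw": 0.2},{"dx": -0.004,"dy": 0.007,"dz": 0.27,"twist": 0.0194,"jaw": 0.2},{"dx": -0.004,"dy": 0.007,"dz": 0.27,"twist": 0.0194,"jaw": 0.2}], "force": 40}}

```text
t: 5.2
tcp_pos: [0.3533, 0.3057, 0.0073]
eef_rot: [0.0, 0.813, 0.583, 0.001]
wrist_force: [-0.9, 0.2, 6.5]
opening: 0.441
finger_force: 40.6
```

```bash
python3 - <<'E'
import numpy as np
def tr(c,a,p): a=np.radians(a); return np.round(np.array(c)+[np.cos(a)*p[0]-np.sin(a)*p[1],np.sin(a)*p[0]+np.cos(a)*p[1]],4)
print('brush',tr((.532,.35),-4,(0,.042)),'pumice',tr((.532,.35),-4,(0,-.04)))
print('tin',tr((.6875,-.009),-8,(0,.045)),'deo',tr((.6875,-.009),-8,(0,-.045)))
E
python3 go.py .535 .392 .13 86
```

```text
brush [0.5349 0.3919] pumice [0.5292 0.3101]
tin [0.6938 0.0356] deo [ 0.6812 -0.0536]
t 5.2 tcp [0.3533 0.3057 0.0073] jaw line -18.7 tilt 0.12 j6 0.8 open 0.441
dx dy dz [ 0.1402  0.1445 -0.1222] dist 0.236 twist 75.3 or -104.7
```

Converted, 0.1445 m / 0.5 = 0.289, -0.12 m / 0.5 = -0.24, 75 degrees / 180 = 0.4167.

Request:
{"name": "drive_tool", "arguments": {"deltas": [{"dz": -0.04},{"dz": -0.1},{"dz": -0.18},{"dx": 0.02,"dy": 0.02,"dz": -0.24,"twist": 0.0278},{"dx": 0.06,"dy": 0.06,"dz": -0.244,"twist": 0.0667},{"dx": 0.1,"dy": 0.1,"dz": -0.244,"twist": 0.1111},{"dx": 0.14,"dy": 0.14,"dz": -0.244,"twist": 0.1556},{"dx": 0.18,"dy": 0.18,"dz": -0.244,"twist": 0.2},{"dx": 0.22,"dy": 0.22,"dz": -0.244,"twist": 0.2444},{"dx": 0.25,"dy": 0.25,"dz": -0.244,"twist": 0.2889},{"dx": 0.27,"dy": 0.274,"dz": -0.244,"twist": 0.3333},{"dx": 0.28,"dy": 0.289,"dz": -0.244,"twist": 0.3778},{"dx": 0.28,"dy": 0.289,"dz": -0.244,"twist": 0.4167},{"dx": 0.28,"dy": 0.289,"dz": -0.244,"twist": 0.4167},{"dx": 0.28,"dy": 0.289,"dz": -0.244,"twist": 0.4167}]}}

```text
$.deltas[0]: bad value
```

```bash
python3 look.py drip_tray .532 .35;  python3 go.py .535 .392 .028 86; ls pics
```

```text
drip_tray 0.6 3384.0 [0.5337 0.3505] -3.9 0.033
t 5.3 tcp [0.3533 0.3057 0.0073] jaw line -18.7 tilt 0.12 j6 0.8 open 0.428
dx dy dz [ 0.1401  0.1444 -0.0203] dist 0.202 twist 75.3 or -104.7
scene0.png
top0.png
w_drip_tray_525.png
w_nail_brush_375.png
```

Converted, 0.1445 m / 0.5 = 0.289, -0.12 m / 0.5 = -0.24, 75 degrees / 180 = 0.4167.

Request:
{"name": "drive_tool", "arguments": {"deltas": [{"dx": 0,"dy": 0,"dz": -0.04,"twist": 0,"jaw": 0.2},{"dx": 0,"dy": 0,"dz": -0.1,"twist": 0,"jaw": 0.2},{"dx": 0,"dy": 0,"dz": -0.18,"twist": 0,"jaw": 0.2},{"dx": 0.02,"dy": 0.02,"dz": -0.24,"twist": 0.0278,"jaw": 0.2},{"dx": 0.06,"dy": 0.06,"dz": -0.244,"twist": 0.0667,"jaw": 0.2},{"dx": 0.1,"dy": 0.1,"dz": -0.244,"twist": 0.1111,"jaw": 0.2},{"dx": 0.14,"dy": 0.14,"dz": -0.244,"twist": 0.1556,"jaw": 0.2},{"dx": 0.18,"dy": 0.18,"dz": -0.244,"twist": 0.2,"jaw": 0.2},{"dx": 0.22,"dy": 0.22,"dz": -0.244,"twist": 0.2444,"jaw": 0.2},{"dx": 0.25,"dy": 0.25,"dz": -0.244,"twist": 0.2889,"jaw": 0.2},{"dx": 0.27,"dy": 0.274,"dz": -0.244,"twist": 0.3333,"jaw": 0.2},{"dx": 0.28,"dy": 0.289,"dz": -0.244,"twist": 0.3778,"jaw": 0.2},{"dx": 0.28,"dy": 0.289,"dz": -0.244,"twist": 0.4167,"jaw": 0.2},{"dx": 0.28,"dy": 0.289,"dz": -0.244,"twist": 0.4167,"jaw": 0.2},{"dx": 0.28,"dy": 0.289,"dz": -0.244,"twist": 0.4167,"jaw": 0.2}]}}

```text
t: 6.8
tcp_pos: [0.5341, 0.3914, 0.1282]
eef_rot: [0.0, 1.0, -0.031, -0.0]
wrist_force: [-0.1, 0.2, -0.4]
opening: 0.438
finger_force: 40.4
```

```bash
python3 look.py drip_tray .532 .35;  python3 go.py .535 .392 .028 86; ls pics
```

```text
drip_tray 0.76 32026.0 [0.532 0.35 ] 176.2 0.625
t 6.9 tcp [0.5341 0.3915 0.1284] jaw line -93.6 tilt 0.01 j6 2.1 open 0.439
dx dy dz [ 0.0009 -0.0006  0.1004] dist 0.1 twist 0.4 or -179.6
scene0.png
top0.png
w_drip_tray_525.png
w_drip_tray_685.png
w_nail_brush_375.png
```

View pics/w_drip_tray_685.png

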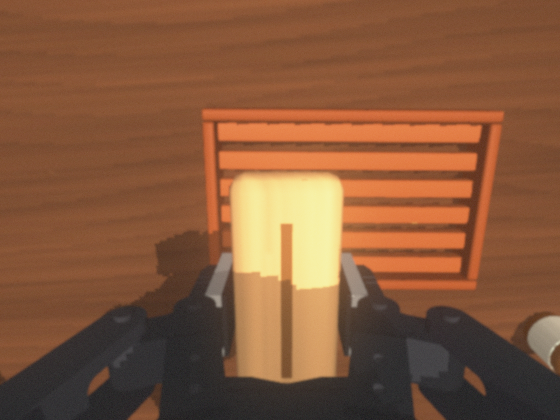

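The wrist picture shows the brush held at columns 232–342. The drip tray spans columns 203–500 and rows 110–290, with the brush on its left (+y) side. I'll check the tray pose against these pixels.

Run:
```python
from fit import *
c=vision.calibration('wrist')
a=np.radians(-4);R=np.array([[np.cos(a),-np.sin(a),0],[np.sin(a),np.cos(a),0],[0,0,1]])
P=np.array([[x,y,.03] for x in(.0625,-.0625) for y in(.095,-.095)])
print(proj(c,P@R.T+[.532,.35,0]).round())
print(proj(c,np.array([[.535,.392,.02]])))
```

```text
[[200. 108.]
 [505. 111.]
 [210. 288.]
 [475. 291.]]
[[284.34720146 200.96050829]]
```

Converted, 0.1005 m / 0.5 = 0.201, 0.03 m / 0.5 = 0.06, 0.4 degrees / 180 = 0.0022.

Request:
{"name": "drive_tool", "arguments": {"deltas": [{"dx": 0.002,"dy": 0,"dz": 0.06,"twist": 0.0022,"jaw": 0.2},{"dx": 0.002,"dy": 0,"dz": 0.12,"twist": 0.0022,"jaw": 0.2},{"dx": 0.002,"dy": 0,"dz": 0.16,"twist": 0.0022,"jaw": 0.2},{"dx": 0.002,"dy": 0,"dz": 0.18,"twist": 0.0022,"jaw": 0.2},{"dx": 0.002,"dy": 0,"dz": 0.192,"twist": 0.0022,"jaw": 0.2},{"dx": 0.002,"dy": 0,"dz": 0.198,"twist": 0.0022,"jaw": 0.2},{"dx": 0.002,"dy": 0,"dz": 0.201,"twist": 0.0022,"jaw": 0.2},{"dx": 0.002,"dy": 0,"dz": 0.201,"twist": 0.0022,"jaw": 0.2},{"dx": 0.002,"dy": 0,"dz": 0.201,"twist": 0.0022,"jaw": 0.2},{"dx": 0.002,"dy": 0,"dz": 0.201,"twist": 0.0022,"jaw": 0.55},{"dx": 0.002,"dy": 0,"dz": 0.201,"twist": 0.0022,"jaw": 0.58},{"dx": 0.002,"dy": 0,"dz": 0.201,"twist": 0.0022,"jaw": 0.58},{"dx": 0.002,"dy": 0,"dz": 0.201,"twist": 0.0022,"jaw": 0.58},{"dx": 0.002,"dy": 0,"dz": 0.18,"twist": 0.0022,"jaw": 0.58},{"dx": 0.002,"dy": 0,"dz": 0.14,"twist": 0.0022,"jaw": 0.58},{"dx": 0.002,"dy": 0,"dz": 0.08,"twist": 0.0022,"jaw": 0.6},{"dx": 0.002,"dy": 0,"dz": 0,"twist": 0.0022,"jaw": 1},{"dx": 0.002,"dy": 0,"dz": 0,"twist": 0.0022,"jaw": 1}]}}

```text
t: 8.7
tcp_pos: [0.539, 0.3933, 0.1359]
eef_rot: [-0.003, 0.999, -0.036, 0.005]
wrist_force: [0.8, 0.7, 0.3]
opening: 0.911
finger_force: 0.0
```

```bash
python3 look.py nail_brush .535 .392 .02;  python3 go.py .529 .117 .13 0
```

```text
nail_brush 0.65 7991.0 [0.5352 0.3909] 176.1 0.062
t 8.8 tcp [0.5362 0.3919 0.1305] jaw line -94.1 tilt 0.22 j6 2.11 open 1.001
dx dy dz [0.0125 0.2747 0.    ] dist 0.275 twist 85.9 or -94.1
```

Converted, 0.275 m / 0.5 = 0.55, 0.22 m / 0.5 = 0.44, -94 degrees / 180 = -0.5222.

Request:
{"name": "drive_tool", "arguments": {"deltas": [{"dx": 0,"dy": 0.05,"dz": 0,"twist": -0.0444,"jaw": 1},{"dx": 0.01,"dy": 0.12,"dz": 0,"twist": -0.0889,"jaw": 1},{"dx": 0.01,"dy": 0.2,"dz": 0,"twist": -0.1333,"jaw": 1},{"dx": 0.024,"dy": 0.28,"dz": 0,"twist": -0.1778,"jaw": 1},{"dx": 0.024,"dy": 0.36,"dz": 0,"twist": -0.2222,"jaw": 1},{"dx": 0.024,"dy": 0.44,"dz": 0,"twist": -0.2667,"jaw": 1},{"dx": 0.024,"dy": 0.5,"dz": 0,"twist": -0.3111,"jaw": 1},{"dx": 0.024,"dy": 0.54,"dz": 0,"twist": -0.3556,"jaw": 1},{"dx": 0.024,"dy": 0.55,"dz": 0,"twist": -0.4,"jaw": 1},{"dx": 0.024,"dy": 0.55,"dz": 0,"twist": -0.4444,"jaw": 1},{"dx": 0.024,"dy": 0.55,"dz": 0,"twist": -0.4889,"jaw": 1},{"dx": 0.024,"dy": 0.55,"dz": 0,"twist": -0.5222,"jaw": 1},{"dx": 0.024,"dy": 0.55,"dz": 0,"twist": -0.5222,"jaw": 1},{"dx": 0.024,"dy": 0.55,"dz": 0,"twist": -0.5222,"jaw": 1}]}}

```text
t: 10.2
tcp_pos: [0.5269, 0.1163, 0.1275]
eef_rot: [-0.001, 0.709, 0.705, -0.001]
wrist_force: [-0.5, 0.1, -0.5]
opening: 0.998
finger_force: 0.0
```

```bash
python3 look.py cream_tin .529 .117;  python3 go.py .529 .117 .001 0
```

```text
cream_tin 0.58 4891.0 [0.5273 0.1156] 4.0 0.04
t 10.3 tcp [0.5272 0.1163 0.1278] jaw line -0.2 tilt 0.06 j6 0.01 open 1.003
dx dy dz [0.0007 0.0019 0.1268] dist 0.127 twist -0.2 or 179.8
```

Converted, 0.126 m / 0.5 = 0.252, 0.04 m / 0.5 = 0.08.

Request:
{"name": "drive_tool", "arguments": {"deltas": [{"dx": -0.002,"dy": 0,"dz": 0.08,"twist": 0,"jaw": 1},{"dx": -0.002,"dy": 0,"dz": 0.16,"twist": 0,"jaw": 1},{"dx": -0.002,"dy": 0,"dz": 0.21,"twist": 0,"jaw": 1},{"dx": -0.002,"dy": 0,"dz": 0.236,"twist": 0,"jaw": 1},{"dx": -0.002,"dy": 0,"dz": 0.252,"twist": 0,"jaw": 1},{"dx": -0.002,"dy": 0,"dz": 0.252,"twist": 0,"jaw": 1},{"dx": -0.002,"dy": 0,"dz": 0.252,"twist": 0,"jaw": 0.4},{"dx": -0.002,"dy": 0,"dz": 0.252,"twist": 0,"jaw": 0.4},{"dx": -0.002,"dy": 0,"dz": 0.252,"twist": 0,"jaw": 0.4},{"dx": -0.002,"dy": 0,"dz": 0.252,"twist": 0,"jaw": 0.4},{"dx": -0.002,"dy": 0,"dz": 0.252,"twist": 0,"jaw": 0.4},{"dx": -0.002,"dy": 0,"dz": 0.252,"twist": 0,"jaw": 0.4},{"dx": -0.002,"dy": 0,"dz": 0.252,"twist": 0,"jaw": 0.4}]}}

```text
t: 11.6
tcp_pos: [0.5287, 0.1153, 0.004]
eef_rot: [0.001, 0.708, 0.706, 0.001]
wrist_force: [-0.2, -1.1, 5.3]
opening: 0.61
finger_force: 41.1
```

```bash
python3 go.py .694 .036 .12 -8
```

```text
t 11.6 tcp [0.5287 0.1153 0.004 ] jaw line -0.1 tilt 0.17 j6 0.01 open 0.61
dx dy dz [-0.079   0.1658 -0.1155] dist 0.217 twist 7.9 or -172.1
```

Converted, 0.166 m / 0.5 = 0.332, -0.079 m / 0.5 = -0.158, 8 degrees / 180 = 0.0444.

Request:
{"name": "drive_tool", "arguments": {"deltas": [{"dx": 0,"dy": 0,"dz": -0.04,"twist": 0,"jaw": 0.4},{"dx": 0,"dy": 0,"dz": -0.1,"twist": 0,"jaw": 0.4},{"dx": 0,"dy": 0,"dz": -0.17,"twist": 0,"jaw": 0.4},{"dx": -0.02,"dy": 0.04,"dz": -0.22,"twist": 0.0111,"jaw": 0.4},{"dx": -0.05,"dy": 0.1,"dz": -0.234,"twist": 0.0222,"jaw": 0.4},{"dx": -0.08,"dy": 0.16,"dz": -0.234,"twist": 0.0333,"jaw": 0.4},{"dx": -0.11,"dy": 0.22,"dz": -0.234,"twist": 0.0444,"jaw": 0.4},{"dx": -0.13,"dy": 0.28,"dz": -0.234,"twist": 0.0444,"jaw": 0.4},{"dx": -0.15,"dy": 0.32,"dz": -0.234,"twist": 0.0444,"jaw": 0.4},{"dx": -0.158,"dy": 0.332,"dz": -0.234,"twist": 0.0444,"jaw": 0.4},{"dx": -0.158,"dy": 0.332,"dz": -0.234,"twist": 0.0444,"jaw": 0.4},{"dx": -0.158,"dy": 0.332,"dz": -0.234,"twist": 0.0444,"jaw": 0.4}]}}

```text
t: 12.8
tcp_pos: [0.6923, 0.0364, 0.1193]
eef_rot: [-0.001, 0.755, 0.655, -0.0]
wrist_force: [-0.2, -0.3, -1.3]
opening: 0.611
finger_force: 42.1
```

```bash
python3 look.py cream_tin .694 .036 .12;  python3 go.py .694 .036 .007 -8; ls pics/w_c*
python3 - <<'E'
from fit import *
c=vision.calibration('wrist')
a=np.radians(-8);R=np.array([[np.cos(a),-np.sin(a),0],[np.sin(a),np.cos(a),0],[0,0,1]])
P=np.array([[x,y,.04] for x in(.0625,-.0625) for y in(.095,-.095)])
print(proj(c,P@R.T+[.6875,-.009,0]).round())
E
```

```text
t 12.9 tcp [0.6923 0.0368 0.1196] jaw line -8.1 tilt 0.04 j6 0.03 open 0.616
dx dy dz [-0.0005  0.0018  0.1126] dist 0.113 twist -0.1 or 179.9
pics/w_cream_tin_1025.png
pics/w_cream_tin_1285.png
[[395. 134.]
 [374. 400.]
 [182. 134.]
 [202. 400.]]
```

View pics/w_cream_tin_1285.png

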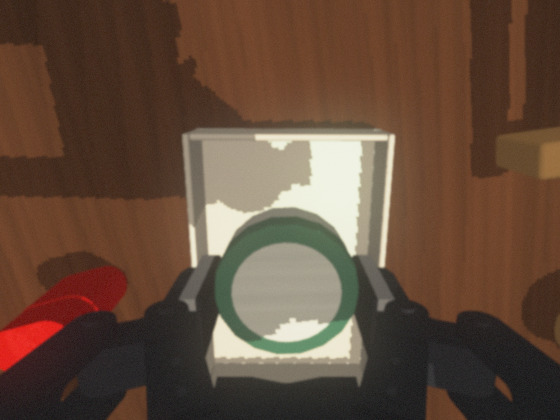

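The tin hangs level at (288,290). The tray rim, columns 183–395 with its far edge at row 130, matches the prediction. I'll lower it.

Converted, 0.1115 m / 0.5 = 0.223, 0.109 m / 0.5 = 0.218.

Request:
{"name": "drive_tool", "arguments": {"deltas": [{"dx": 0,"dy": 0.002,"dz": 0.06,"twist": 0,"jaw": 0.4},{"dx": 0,"dy": 0.002,"dz": 0.12,"twist": 0,"jaw": 0.4},{"dx": 0,"dy": 0.002,"dz": 0.17,"twist": 0,"jaw": 0.4},{"dx": 0,"dy": 0.002,"dz": 0.2,"twist": 0,"jaw": 0.4},{"dx": 0,"dy": 0.002,"dz": 0.212,"twist": 0,"jaw": 0.4},{"dx": 0,"dy": 0.002,"dz": 0.218,"twist": 0,"jaw": 0.4},{"dx": 0,"dy": 0.002,"dz": 0.223,"twist": 0,"jaw": 0.4},{"dx": 0,"dy": 0.002,"dz": 0.223,"twist": 0,"jaw": 0.4},{"dx": 0,"dy": 0.002,"dz": 0.223,"twist": 0,"jaw": 0.4},{"dx": 0,"dy": 0.002,"dz": 0.223,"twist": 0,"jaw": 0.68},{"dx": 0,"dy": 0.002,"dz": 0.223,"twist": 0,"jaw": 0.75},{"dx": 0,"dy": 0.002,"dz": 0.223,"twist": 0,"jaw": 0.78},{"dx": 0,"dy": 0.002,"dz": 0.223,"twist": 0,"jaw": 0.78},{"dx": 0,"dy": 0.002,"dz": 0.2,"twist": 0,"jaw": 0.78},{"dx": 0,"dy": 0.002,"dz": 0.16,"twist": 0,"jaw": 0.78},{"dx": 0,"dy": 0.002,"dz": 0.1,"twist": 0,"jaw": 0.78},{"dx": 0,"dy": 0.002,"dz": 0.02,"twist": 0,"jaw": 0.78},{"dx": 0,"dy": 0.002,"dz": -0.06,"twist": 0,"jaw": 0.78},{"dx": 0,"dy": 0.002,"dz": -0.06,"twist": 0,"jaw": 0.78}]}}

```text
t: 14.8
tcp_pos: [0.6985, 0.0355, 0.1581]
eef_rot: [0.005, 0.755, 0.655, 0.005]
wrist_force: [0.2, 0.2, 0.7]
opening: 0.786
finger_force: 0.0
```

```bash
python3 look.py cream_tin .694 .036 .004;  python3 go.py .514 -.106 .15 -30
```

```text
cream_tin 0.96 4040.0 [0.6953 0.0361] 7.0 0.045
t 14.9 tcp [0.6953 0.0357 0.1518] jaw line -8.1 tilt 0.23 j6 0.03 open 0.781
dx dy dz [-0.1659 -0.1594  0.0011] dist 0.23 twist 21.9 or -158.1
```

Converted, -0.166 m / 0.5 = -0.332, -0.15 m / 0.5 = -0.3, 22 degrees / 180 = 0.1222.

Request:
{"name": "drive_tool", "arguments": {"deltas": [{"dx": -0.04,"dy": -0.04,"dz": 0,"twist": 0.0222,"jaw": 0.78},{"dx": -0.09,"dy": -0.09,"dz": 0,"twist": 0.0444,"jaw": 0.78},{"dx": -0.15,"dy": -0.15,"dz": 0,"twist": 0.0667,"jaw": 0.78},{"dx": -0.21,"dy": -0.2,"dz": 0,"twist": 0.0889,"jaw": 0.78},{"dx": -0.27,"dy": -0.26,"dz": 0,"twist": 0.1111,"jaw": 0.78},{"dx": -0.31,"dy": -0.3,"dz": 0,"twist": 0.1222,"jaw": 0.78},{"dx": -0.332,"dy": -0.32,"dz": 0,"twist": 0.1222,"jaw": 0.78},{"dx": -0.332,"dy": -0.32,"dz": 0,"twist": 0.1222,"jaw": 0.78},{"dx": -0.332,"dy": -0.32,"dz": 0,"twist": 0.1222,"jaw": 0.78}]}}

```text
t: 15.8
tcp_pos: [0.5131, -0.1057, 0.149]
eef_rot: [-0.0, 0.867, 0.499, 0.0]
wrist_force: [0.0, 1.5, 0.5]
opening: 0.781
finger_force: 0.0
```

```bash
python3 look.py deodorant .514 -.106;  python3 go.py .514 -.106 .032 -30; ls pics/w_d*
```

```text
deodorant 0.74 3253.0 [ 0.5305 -0.0771] 61.4 2.19
deodorant 0.63 5858.0 [ 0.5305 -0.0771] 61.4 1.661
t 15.9 tcp [ 0.5135 -0.1053  0.1491] jaw line -30.1 tilt 0.03 j6 0.11 open 0.779
dx dy dz [-0.0004  0.0007  0.1171] dist 0.117 twist -0.1 or 179.9
pics/w_deodorant_1585.png
pics/w_drip_tray_525.png
pics/w_drip_tray_685.png
```

View pics/w_deodorant_1585.png

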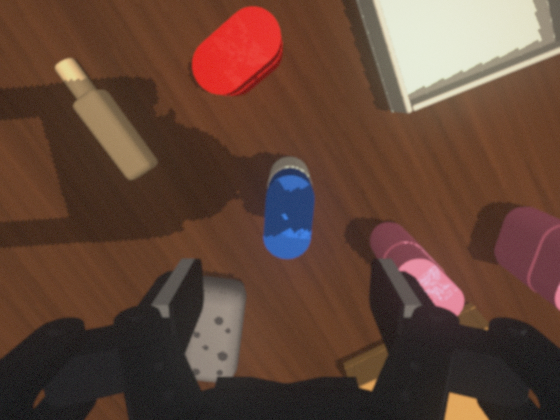

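```bash
cat > blue.py <<'E'
from fit import *
c=vision.calibration('wrist'); im=cv2.imread('pics/w_deodorant_1585.png'); h=cv2.cvtColor(im,cv2.COLOR_BGR2HSV)
m=cv2.inRange(h,(100,120,40),(125,255,255)).astype(float)
M['deodorant']=[cyl(.027,.015,.05,.076)]
f=fit('deodorant',(.514,-.106),[(m/255,c)]); print(m.sum()/255,f.x[:2].round(4),np.degrees(f.x[2]),f.fun)
E
python3 blue.py
```

```text
3636.0 [ 0.5144 -0.1071] 55.983044804753604 0.07626135162535862
```

The blue deodorant stands at (290,215) between the fingers. The pink look-alike at (420,270) is about 17 mm clear of the right finger, and the red one at (238,50) is well clear.

Converted, 0.117 m / 0.5 = 0.234, 0.108 m / 0.5 = 0.216, 4 degrees / 180 = 0.0222.

Request:
{"name": "drive_tool", "arguments": {"deltas": [{"dx": -0.002,"dy": 0.003,"dz": 0,"twist": 0.0222,"jaw": 0.7},{"dx": -0.002,"dy": 0.003,"dz": 0.06,"twist": 0.0222,"jaw": 0.7},{"dx": -0.002,"dy": 0.003,"dz": 0.12,"twist": 0.0222,"jaw": 0.7},{"dx": -0.002,"dy": 0.003,"dz": 0.18,"twist": 0.0222,"jaw": 0.7},{"dx": -0.002,"dy": 0.003,"dz": 0.216,"twist": 0.0222,"jaw": 0.7},{"dx": -0.002,"dy": 0.003,"dz": 0.234,"twist": 0.0222,"jaw": 0.7},{"dx": -0.002,"dy": 0.003,"dz": 0.234,"twist": 0.0222,"jaw": 0.7},{"dx": -0.002,"dy": 0.003,"dz": 0.234,"twist": 0.0222,"jaw": 0.15},{"dx": -0.002,"dy": 0.003,"dz": 0.234,"twist": 0.0222,"jaw": 0.15},{"dx": -0.002,"dy": 0.003,"dz": 0.234,"twist": 0.0222,"jaw": 0.15},{"dx": -0.002,"dy": 0.003,"dz": 0.234,"twist": 0.0222,"jaw": 0.15},{"dx": -0.002,"dy": 0.003,"dz": 0.234,"twist": 0.0222,"jaw": 0.15},{"dx": -0.002,"dy": 0.003,"dz": 0.234,"twist": 0.0222,"jaw": 0.15},{"dx": -0.002,"dy": 0.003,"dz": 0.234,"twist": 0.0222,"jaw": 0.15},{"dx": -0.002,"dy": 0.003,"dz": 0.234,"twist": 0.0222,"jaw": 0.15}]}}

```text
t: 17.4
tcp_pos: [0.5144, -0.1078, 0.0336]
eef_rot: [0.001, 0.883, 0.468, 0.001]
wrist_force: [-0.1, 1.5, 6.2]
opening: 0.341
finger_force: 40.1
```

```bash
python3 go.py .681 -.055 .16 -8
```

```text
t 17.4 tcp [ 0.5144 -0.1078  0.0336] jaw line -34.1 tilt 0.16 j6 0.18 open 0.341
dx dy dz [ 0.1373  0.1086 -0.126 ] dist 0.216 twist -26.1 or 153.9
```

Converted, 0.1375 m / 0.5 = 0.275, -0.127 m / 0.5 = -0.254, -26 degrees / 180 = -0.1444.

Request:
{"name": "drive_tool", "arguments": {"deltas": [{"dx": 0,"dy": 0,"dz": -0.03,"twist": 0,"jaw": 0.15},{"dx": 0,"dy": 0,"dz": -0.09,"twist": 0,"jaw": 0.15},{"dx": 0,"dy": 0,"dz": -0.16,"twist": 0,"jaw": 0.15},{"dx": 0,"dy": 0,"dz": -0.22,"twist": 0,"jaw": 0.15},{"dx": 0.03,"dy": 0.024,"dz": -0.25,"twist": -0.0167,"jaw": 0.15},{"dx": 0.07,"dy": 0.056,"dz": -0.254,"twist": -0.0389,"jaw": 0.15},{"dx": 0.12,"dy": 0.094,"dz": -0.254,"twist": -0.0667,"jaw": 0.15},{"dx": 0.17,"dy": 0.132,"dz": -0.254,"twist": -0.0944,"jaw": 0.15},{"dx": 0.214,"dy": 0.17,"dz": -0.254,"twist": -0.1222,"jaw": 0.15},{"dx": 0.25,"dy": 0.198,"dz": -0.254,"twist": -0.1444,"jaw": 0.15},{"dx": 0.27,"dy": 0.214,"dz": -0.254,"twist": -0.1444,"jaw": 0.15},{"dx": 0.275,"dy": 0.217,"dz": -0.254,"twist": -0.1444,"jaw": 0.15},{"dx": 0.275,"dy": 0.217,"dz": -0.254,"twist": -0.1444,"jaw": 0.15},{"dx": 0.275,"dy": 0.217,"dz": -0.254,"twist": -0.1444,"jaw": 0.15}]}}

```text
t: 18.8
tcp_pos: [0.6794, -0.0548, 0.1591]
eef_rot: [-0.0, 0.756, 0.655, -0.0]
wrist_force: [-0.0, 0.5, -1.1]
opening: 0.338
finger_force: 39.8
```

```bash
python3 go.py .681 -.055 .038 -8
python3 - <<'E'
from bench import vision
import cv2
cv2.imwrite('pics/w_deo_held.png',vision.capture('wrist')[:,:,::-1])
E
```

```text
t 18.8 tcp [ 0.6794 -0.0548  0.1591] jaw line -8.1 tilt 0.06 j6 -0.1 open 0.338
dx dy dz [0.     0.0017 0.1211] dist 0.121 twist -0.1 or 179.9
```

View pics/w_deo_held.png

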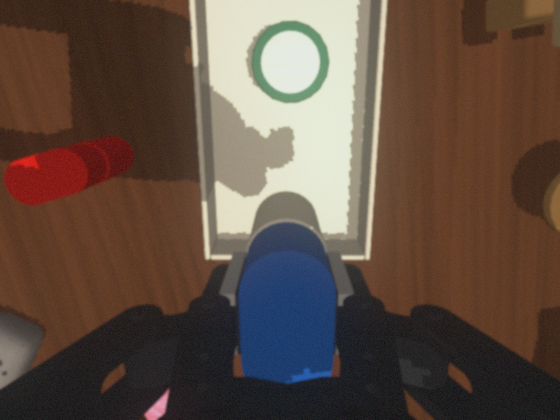

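The deodorant is held upright above the near half of the tray, around columns 240–335. The tin lies flat at (290,62). I'll lower.

Converted, 0.1215 m / 0.5 = 0.243, 0.121 m / 0.5 = 0.242.

Request:
{"name": "drive_tool", "arguments": {"deltas": [{"dx": 0,"dy": 0.002,"dz": 0.06,"twist": 0,"jaw": 0.15},{"dx": 0,"dy": 0.002,"dz": 0.12,"twist": 0,"jaw": 0.15},{"dx": 0,"dy": 0.002,"dz": 0.176,"twist": 0,"jaw": 0.15},{"dx": 0,"dy": 0.002,"dz": 0.21,"twist": 0,"jaw": 0.15},{"dx": 0,"dy": 0.002,"dz": 0.228,"twist": 0,"jaw": 0.15},{"dx": 0,"dy": 0.002,"dz": 0.236,"twist": 0,"jaw": 0.15},{"dx": 0,"dy": 0.002,"dz": 0.242,"twist": 0,"jaw": 0.15},{"dx": 0,"dy": 0.002,"dz": 0.243,"twist": 0,"jaw": 0.15},{"dx": 0,"dy": 0.002,"dz": 0.243,"twist": 0,"jaw": 0.15},{"dx": 0,"dy": 0.002,"dz": 0.243,"twist": 0,"jaw": 0.4},{"dx": 0,"dy": 0.002,"dz": 0.243,"twist": 0,"jaw": 0.5},{"dx": 0,"dy": 0.002,"dz": 0.243,"twist": 0,"jaw": 0.6},{"dx": 0,"dy": 0.002,"dz": 0.243,"twist": 0,"jaw": 0.65},{"dx": 0,"dy": 0.002,"dz": 0.243,"twist": 0,"jaw": 0.65},{"dx": 0,"dy": 0.002,"dz": 0.21,"twist": 0,"jaw": 0.65},{"dx": 0,"dy": 0.002,"dz": 0.16,"twist": 0,"jaw": 0.65},{"dx": 0,"dy": 0.002,"dz": 0.08,"twist": 0,"jaw": 0.65},{"dx": 0,"dy": 0.002,"dz": 0,"twist": 0,"jaw": 0.7},{"dx": 0,"dy": 0.002,"dz": -0.02,"twist": 0,"jaw": 1},{"dx": 0,"dy": 0.002,"dz": -0.02,"twist": 0,"jaw": 1}]}}

```text
t: 20.85
tcp_pos: [0.6827, -0.055, 0.1721]
eef_rot: [0.002, 0.755, 0.655, 0.002]
wrist_force: [-0.7, 0.1, -0.8]
opening: 0.991
finger_force: 0.0
```

```bash
python3 look.py deodorant .681 -.055 .004;  python3 go.py .402 -.175 .13 -40
```

```text
deodorant 0.97 5162.0 [ 0.6886 -0.0218] 84.7 1.64
deodorant 0.93 1414.0 [ 0.6887 -0.0219] 84.2 3.336
t 20.95 tcp [ 0.6806 -0.0545  0.1681] jaw line -8.1 tilt 0.1 j6 -0.1 open 0.998
dx dy dz [-0.1586 -0.2587  0.0385] dist 0.306 twist 31.9 or -148.1
```

Converted, -0.259 m / 0.5 = -0.518, -0.168 m / 0.5 = -0.336, 32 degrees / 180 = 0.1778.

Request:
{"name": "drive_tool", "arguments": {"deltas": [{"dx": -0.03,"dy": -0.05,"dz": 0,"twist": 0.0222,"jaw": 1},{"dx": -0.07,"dy": -0.11,"dz": 0,"twist": 0.0444,"jaw": 1},{"dx": -0.114,"dy": -0.184,"dz": 0,"twist": 0.0667,"jaw": 1},{"dx": -0.16,"dy": -0.26,"dz": 0,"twist": 0.0889,"jaw": 1},{"dx": -0.206,"dy": -0.336,"dz": 0,"twist": 0.1111,"jaw": 1},{"dx": -0.25,"dy": -0.41,"dz": 0,"twist": 0.1333,"jaw": 1},{"dx": -0.286,"dy": -0.47,"dz": 0.03,"twist": 0.1556,"jaw": 1},{"dx": -0.31,"dy": -0.506,"dz": 0.06,"twist": 0.1778,"jaw": 1},{"dx": -0.317,"dy": -0.518,"dz": 0.076,"twist": 0.1778,"jaw": 1},{"dx": -0.317,"dy": -0.518,"dz": 0.076,"twist": 0.1778,"jaw": 1},{"dx": -0.317,"dy": -0.518,"dz": 0.076,"twist": 0.1778,"jaw": 1}]}}

```text
t: 22.05
tcp_pos: [0.4031, -0.1748, 0.131]
eef_rot: [-0.0, 0.907, 0.422, 0.0]
wrist_force: [-0.1, 0.1, 0.4]
opening: 0.999
finger_force: 0.0
```

```bash
python3 look.py pumice .402 -.175;  python3 go.py .402 -.175 .005 -40; ls pics/w_p*
python3 - <<'E'
from bench import vision
import cv2
cv2.imwrite('pics/scene1.png',vision.capture('scene')[:,:,::-1])
E
```

```text
t 22.15 tcp [ 0.4037 -0.175   0.1316] jaw line -40.0 tilt 0.05 j6 0.03 open 0.998
dx dy dz [-0.0011 -0.0014  0.1266] dist 0.127 twist -0.0 or 180.0
pics/w_pumice_2210.png
```

View pics/scene1.png

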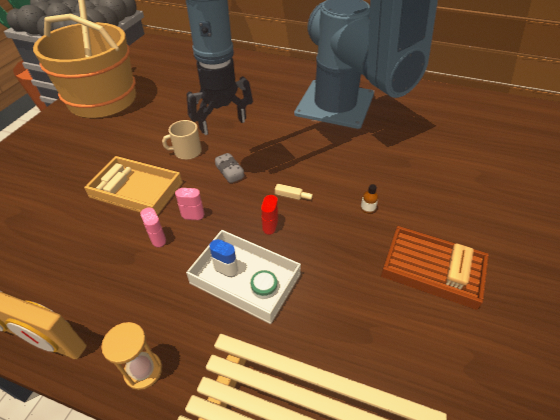

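The scene view shows the deodorant upright at (223,257), the tin flat at (264,282) and the brush in the drip tray at (460,262). The mug and bottle haven't moved. The network missed the pumice, so I'll look again.

```bash
python3 look.py pumice .402 -.175;python3 look.py pumice .402 -.175
```

```text
pumice 0.91 8340.0 [ 0.4013 -0.1772] 51.5 0.139
pumice 0.72 8371.0 [ 0.4015 -0.1776] 51.5 0.134
```

Converted, 0.127 m / 0.5 = 0.254, 0.118 m / 0.5 = 0.236, -1.5 degrees / 180 = -0.0083.

Request:
{"name": "drive_tool", "arguments": {"deltas": [{"dx": -0.006,"dy": -0.001,"dz": 0.08,"twist": -0.0083,"jaw": 1},{"dx": -0.006,"dy": -0.001,"dz": 0.16,"twist": -0.0083,"jaw": 1},{"dx": -0.006,"dy": -0.001,"dz": 0.21,"twist": -0.0083,"jaw": 1},{"dx": -0.006,"dy": -0.001,"dz": 0.236,"twist": -0.0083,"jaw": 1},{"dx": -0.006,"dy": -0.001,"dz": 0.254,"twist": -0.0083,"jaw": 1},{"dx": -0.006,"dy": -0.001,"dz": 0.254,"twist": -0.0083,"jaw": 1},{"dx": -0.006,"dy": -0.001,"dz": 0.254,"twist": -0.0083,"jaw": 0.3},{"dx": -0.006,"dy": -0.001,"dz": 0.254,"twist": -0.0083,"jaw": 0.3},{"dx": -0.006,"dy": -0.001,"dz": 0.254,"twist": -0.0083,"jaw": 0.3},{"dx": -0.006,"dy": -0.001,"dz": 0.254,"twist": -0.0083,"jaw": 0.3},{"dx": -0.006,"dy": -0.001,"dz": 0.254,"twist": -0.0083,"jaw": 0.3},{"dx": -0.006,"dy": -0.001,"dz": 0.254,"twist": -0.0083,"jaw": 0.3},{"dx": -0.006,"dy": -0.001,"dz": 0.254,"twist": -0.0083,"jaw": 0.3},{"dx": -0.006,"dy": -0.001,"dz": 0.254,"twist": -0.0083,"jaw": 0.3}]}}

```text
t: 23.8
tcp_pos: [0.4009, -0.1775, 0.0053]
eef_rot: [0.001, 0.901, 0.433, 0.0]
wrist_force: [-0.6, -1.3, 6.6]
opening: 0.553
finger_force: 41.5
```

```bash
python3 go.py .529 .310 .14 86
```

```text
t 23.8 tcp [ 0.4009 -0.1775  0.0053] jaw line -38.6 tilt 0.12 j6 0.0 open 0.553
dx dy dz [ 0.4609 -0.2039 -0.1351] dist 0.522 twist 55.4 or -124.6
```

Converted, 0.461 m / 0.5 = 0.922, -0.135 m / 0.5 = -0.27, 55.5 degrees / 180 = 0.3083.

Request:
{"name": "drive_tool", "arguments": {"deltas": [{"dx": 0,"dy": 0,"dz": -0.04,"twist": 0,"jaw": 0.3},{"dx": 0,"dy": 0,"dz": -0.1,"twist": 0,"jaw": 0.3},{"dx": 0,"dy": 0,"dz": -0.17,"twist": 0,"jaw": 0.3},{"dx": 0.02,"dy": -0.008,"dz": -0.23,"twist": 0,"jaw": 0.3},{"dx": 0.06,"dy": -0.026,"dz": -0.26,"twist": 0.0167,"jaw": 0.3},{"dx": 0.12,"dy": -0.054,"dz": -0.27,"twist": 0.0389,"jaw": 0.3},{"dx": 0.19,"dy": -0.084,"dz": -0.27,"twist": 0.0611,"jaw": 0.3},{"dx": 0.26,"dy": -0.116,"dz": -0.27,"twist": 0.0833,"jaw": 0.3},{"dx": 0.33,"dy": -0.146,"dz": -0.27,"twist": 0.1056,"jaw": 0.3},{"dx": 0.4,"dy": -0.176,"dz": -0.27,"twist": 0.1278,"jaw": 0.3},{"dx": 0.47,"dy": -0.208,"dz": -0.27,"twist": 0.15,"jaw": 0.3},{"dx": 0.54,"dy": -0.238,"dz": -0.27,"twist": 0.1722,"jaw": 0.3},{"dx": 0.61,"dy": -0.27,"dz": -0.27,"twist": 0.1944,"jaw": 0.3},{"dx": 0.68,"dy": -0.3,"dz": -0.27,"twist": 0.2167,"jaw": 0.3},{"dx": 0.75,"dy": -0.332,"dz": -0.27,"twist": 0.2389,"jaw": 0.3},{"dx": 0.82,"dy": -0.362,"dz": -0.27,"twist": 0.2611,"jaw": 0.3},{"dx": 0.874,"dy": -0.386,"dz": -0.27,"twist": 0.2833,"jaw": 0.3},{"dx": 0.91,"dy": -0.402,"dz": -0.27,"twist": 0.3056,"jaw": 0.3},{"dx": 0.922,"dy": -0.408,"dz": -0.27,"twist": 0.3083,"jaw": 0.3},{"dx": 0.922,"dy": -0.408,"dz": -0.27,"twist": 0.3083,"jaw": 0.3}]}}

```text
t: 25.8
tcp_pos: [0.5282, 0.3109, 0.139]
eef_rot: [0.0, 0.999, -0.035, -0.0]
wrist_force: [-0.2, 0.6, -0.3]
opening: 0.556
finger_force: 41.8
```

```bash
python3 go.py .5295 .310 .0258 86
python3 - <<'E'
from bench import vision
import cv2
cv2.imwrite('pics/w_pum_held.png',vision.capture('wrist')[:,:,::-1])
E
```

```text
t 25.8 tcp [0.5282 0.3109 0.139 ] jaw line -94.0 tilt 0.03 j6 1.99 open 0.556
dx dy dz [0.0014 0.0008 0.1132] dist 0.113 twist 0.0 or -180.0
```

View pics/w_pum_held.png

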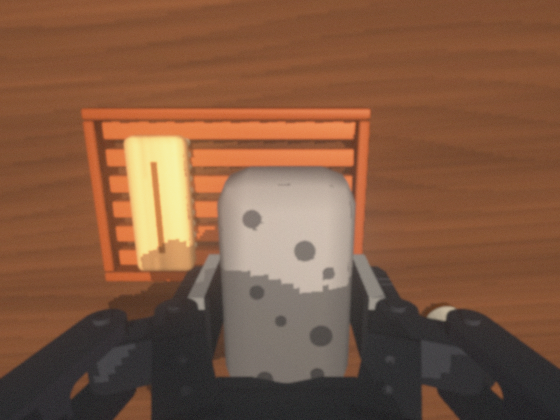

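The brush lies flat at (160,205) inside the rails. The pumice is held level over the right part of the tray, columns 220–352. I'll lower it.

Converted, 0.1135 m / 0.5 = 0.227, 0.03 m / 0.5 = 0.06.

Request:
{"name": "drive_tool", "arguments": {"deltas": [{"dx": 0.002,"dy": 0.002,"dz": 0.06,"twist": 0,"jaw": 0.3},{"dx": 0.002,"dy": 0.002,"dz": 0.12,"twist": 0,"jaw": 0.3},{"dx": 0.002,"dy": 0.002,"dz": 0.17,"twist": 0,"jaw": 0.3},{"dx": 0.002,"dy": 0.002,"dz": 0.2,"twist": 0,"jaw": 0.3},{"dx": 0.002,"dy": 0.002,"dz": 0.214,"twist": 0,"jaw": 0.3},{"dx": 0.002,"dy": 0.002,"dz": 0.222,"twist": 0,"jaw": 0.3},{"dx": 0.002,"dy": 0.002,"dz": 0.227,"twist": 0,"jaw": 0.3},{"dx": 0.002,"dy": 0.002,"dz": 0.227,"twist": 0,"jaw": 0.3},{"dx": 0.002,"dy": 0.002,"dz": 0.227,"twist": 0,"jaw": 0.3},{"dx": 0.002,"dy": 0.002,"dz": 0.227,"twist": 0,"jaw": 0.6},{"dx": 0.002,"dy": 0.002,"dz": 0.227,"twist": 0,"jaw": 0.64},{"dx": 0.002,"dy": 0.002,"dz": 0.227,"twist": 0,"jaw": 0.64},{"dx": 0.002,"dy": 0.002,"dz": 0.227,"twist": 0,"jaw": 0.64},{"dx": 0.002,"dy": 0.002,"dz": 0.21,"twist": 0,"jaw": 0.64},{"dx": 0.002,"dy": 0.002,"dz": 0.17,"twist": 0,"jaw": 0.64},{"dx": 0.002,"dy": 0.002,"dz": 0.11,"twist": 0,"jaw": 0.64},{"dx": 0.002,"dy": 0.002,"dz": 0.03,"twist": 0,"jaw": 0.7},{"dx": 0.002,"dy": 0.002,"dz": 0,"twist": 0,"jaw": 0.7},{"dx": 0.002,"dy": 0.002,"dz": 0,"twist": 0,"jaw": 0.7}]}}

```text
t: 27.75
tcp_pos: [0.5314, 0.3103, 0.1433]
eef_rot: [-0.001, 0.999, -0.036, 0.003]
wrist_force: [0.2, -0.6, -0.4]
opening: 0.7
finger_force: 0.0
```

```bash
python3 look.py pumice .529 .31 .02;  python3 go.py .4285 -.005 .13 2
```

```text
pumice 0.85 8709.0 [0.5306 0.3092] -4.0 0.164
t 27.85 tcp [0.5292 0.3093 0.1393] jaw line -94.1 tilt 0.01 j6 1.99 open 0.697
dx dy dz [-0.0779  0.3208  0.0093] dist 0.33 twist 83.9 or -96.1
```

Converted, 0.321 m / 0.5 = 0.642, -0.005 m / 0.5 = -0.01, -96 degrees / 180 = -0.5333.

Request:
{"name": "drive_tool", "arguments": {"deltas": [{"dx": -0.01,"dy": 0.05,"dz": 0,"twist": -0.0444,"jaw": 0.7},{"dx": -0.03,"dy": 0.12,"dz": 0,"twist": -0.0889,"jaw": 0.7},{"dx": -0.05,"dy": 0.2,"dz": 0,"twist": -0.1333,"jaw": 0.7},{"dx": -0.07,"dy": 0.28,"dz": 0,"twist": -0.1778,"jaw": 0.7},{"dx": -0.09,"dy": 0.36,"dz": 0,"twist": -0.2222,"jaw": 0.7},{"dx": -0.11,"dy": 0.44,"dz": 0,"twist": -0.2667,"jaw": 0.7},{"dx": -0.13,"dy": 0.52,"dz": 0,"twist": -0.3111,"jaw": 0.7},{"dx": -0.146,"dy": 0.59,"dz": 0,"twist": -0.3556,"jaw": 0.7},{"dx": -0.154,"dy": 0.63,"dz": 0.018,"twist": -0.4,"jaw": 0.7},{"dx": -0.156,"dy": 0.642,"dz": 0.018,"twist": -0.4444,"jaw": 0.7},{"dx": -0.156,"dy": 0.642,"dz": 0.018,"twist": -0.4889,"jaw": 0.7},{"dx": -0.156,"dy": 0.642,"dz": 0.018,"twist": -0.5333,"jaw": 0.7},{"dx": -0.156,"dy": 0.642,"dz": 0.018,"twist": -0.5333,"jaw": 0.7},{"dx": -0.156,"dy": 0.642,"dz": 0.018,"twist": -0.5333,"jaw": 0.7}]}}

```text
t: 29.25
tcp_pos: [0.4277, -0.0049, 0.1293]
eef_rot: [-0.001, 0.697, 0.717, -0.001]
wrist_force: [-0.5, -0.4, 0.0]
opening: 0.699
finger_force: 0.0
```

```bash
python3 look.py birch_peg .4285 .008;python3 look.py birch_peg .4285 .008;  python3 go.py .4285 -.005 .003 2
```

```text
birch_peg 0.86 3650.0 [0.4268 0.0065] 92.4 0.069
birch_peg 0.56 3567.0 [0.4269 0.0064] 92.3 0.089
t 29.45 tcp [ 0.4284 -0.005   0.1301] jaw line 1.8 tilt 0.03 j6 -0.3 open 0.701
dx dy dz [-1.000e-04  1.000e-04  1.271e-01] dist 0.127 twist -0.2 or 179.8
```

Converted, 0.1275 m / 0.5 = 0.255, -0.0015 m / 0.5 = -0.003, -0.5 degrees / 180 = -0.0028.

Request:
{"name": "drive_tool", "arguments": {"deltas": [{"dx": -0.003,"dy": -0.002,"dz": 0.08,"twist": -0.0028,"jaw": 0.7},{"dx": -0.003,"dy": -0.002,"dz": 0.16,"twist": -0.0028,"jaw": 0.7},{"dx": -0.003,"dy": -0.002,"dz": 0.212,"twist": -0.0028,"jaw": 0.7},{"dx": -0.003,"dy": -0.002,"dz": 0.24,"twist": -0.0028,"jaw": 0.7},{"dx": -0.003,"dy": -0.002,"dz": 0.255,"twist": -0.0028,"jaw": 0.7},{"dx": -0.003,"dy": -0.002,"dz": 0.255,"twist": -0.0028,"jaw": 0.7},{"dx": -0.003,"dy": -0.002,"dz": 0.255,"twist": -0.0028,"jaw": 0.05},{"dx": -0.003,"dy": -0.002,"dz": 0.255,"twist": -0.0028,"jaw": 0.05},{"dx": -0.003,"dy": -0.002,"dz": 0.255,"twist": -0.0028,"jaw": 0.05},{"dx": -0.003,"dy": -0.002,"dz": 0.255,"twist": -0.0028,"jaw": 0.05},{"dx": -0.003,"dy": -0.002,"dz": 0.255,"twist": -0.0028,"jaw": 0.05},{"dx": -0.003,"dy": -0.002,"dz": 0.255,"twist": -0.0028,"jaw": 0.05},{"dx": -0.003,"dy": -0.002,"dz": 0.255,"twist": -0.0028,"jaw": 0.05},{"dx": -0.003,"dy": -0.002,"dz": 0.255,"twist": -0.0028,"jaw": 0.05},{"dx": -0.003,"dy": -0.002,"dz": 0.255,"twist": -0.0028,"jaw": 0.05}]}}

```text
t: 30.95
tcp_pos: [0.4286, -0.0069, 0.0038]
eef_rot: [0.001, 0.692, 0.722, 0.001]
wrist_force: [-0.2, 0.6, 6.7]
opening: 0.246
finger_force: 40.0
```

```bash
python3 go.py .5396 -.356 .14 0
```

```text
t 30.95 tcp [ 0.4286 -0.0069  0.0038] jaw line 2.4 tilt 0.14 j6 -0.32 open 0.246
dx dy dz [-0.3535  0.0968 -0.1357] dist 0.391 twist 2.4 or -177.6
```

Converted, -0.3535 m / 0.5 = -0.707, -0.348 m / 0.5 = -0.696, 2.4 degrees / 180 = 0.0133.

Request:
{"name": "drive_tool", "arguments": {"deltas": [{"dx": 0,"dy": 0,"dz": -0.04,"twist": 0,"jaw": 0.05},{"dx": 0,"dy": 0,"dz": -0.1,"twist": 0,"jaw": 0.05},{"dx": 0,"dy": 0,"dz": -0.17,"twist": 0,"jaw": 0.05},{"dx": -0.02,"dy": 0.006,"dz": -0.23,"twist": 0,"jaw": 0.05},{"dx": -0.06,"dy": 0.016,"dz": -0.264,"twist": 0.0056,"jaw": 0.05},{"dx": -0.12,"dy": 0.032,"dz": -0.274,"twist": 0.0111,"jaw": 0.05},{"dx": -0.19,"dy": 0.052,"dz": -0.274,"twist": 0.0133,"jaw": 0.05},{"dx": -0.26,"dy": 0.072,"dz": -0.274,"twist": 0.0133,"jaw": 0.05},{"dx": -0.33,"dy": 0.09,"dz": -0.274,"twist": 0.0133,"jaw": 0.05},{"dx": -0.4,"dy": 0.11,"dz": -0.274,"twist": 0.0133,"jaw": 0.05},{"dx": -0.47,"dy": 0.128,"dz": -0.274,"twist": 0.0133,"jaw": 0.05},{"dx": -0.54,"dy": 0.148,"dz": -0.274,"twist": 0.0133,"jaw": 0.05},{"dx": -0.61,"dy": 0.166,"dz": -0.274,"twist": 0.0133,"jaw": 0.05},{"dx": -0.664,"dy": 0.182,"dz": -0.274,"twist": 0.0133,"jaw": 0.05},{"dx": -0.696,"dy": 0.19,"dz": -0.274,"twist": 0.0133,"jaw": 0.05},{"dx": -0.707,"dy": 0.194,"dz": -0.274,"twist": 0.0133,"jaw": 0.05},{"dx": -0.707,"dy": 0.194,"dz": -0.274,"twist": 0.0133,"jaw": 0.05},{"dx": -0.707,"dy": 0.194,"dz": -0.274,"twist": 0.0133,"jaw": 0.05}]}}

```text
t: 32.75
tcp_pos: [0.5389, -0.3548, 0.1397]
eef_rot: [-0.0, 0.707, 0.707, 0.0]
wrist_force: [-1.1, 0.6, -0.4]
opening: 0.248
finger_force: 39.2
```

```bash
python3 go.py .5396 -.356 .0115 0
python3 - <<'E'
from fit import *
c=vision.calibration('wrist')
P=np.array([[x,y,.035] for x in(.0625,-.0625) for y in(.095,-.095)])
print(proj(c,P+[.5396,-.369,0]).round())
cv2.imwrite('pics/w_peg_held.png',vision.capture('wrist')[:,:,::-1])
E
```

```text
t 32.75 tcp [ 0.5389 -0.3548  0.1397] jaw line -0.0 tilt 0.06 j6 -0.75 open 0.248
dx dy dz [-0.0014  0.0008  0.1282] dist 0.128 twist -0.0 or 180.0
[[387.  79.]
 [368. 340.]
 [187.  79.]
 [205. 340.]]
```

View pics/w_peg_held.png

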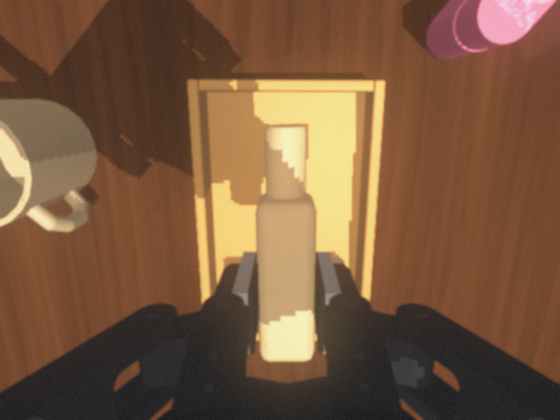

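The box rim, columns 188–385 with its far edge at row 85, matches the prediction. The peg is held level over the free part, tenon up in the picture at (286,160). I'll lower it.

Converted, 0.1285 m / 0.5 = 0.257, 0.126 m / 0.5 = 0.252.

Request:
{"name": "drive_tool", "arguments": {"deltas": [{"dx": 0,"dy": 0.002,"dz": 0.06,"twist": 0,"jaw": 0.05},{"dx": 0,"dy": 0.002,"dz": 0.12,"twist": 0,"jaw": 0.05},{"dx": 0,"dy": 0.002,"dz": 0.18,"twist": 0,"jaw": 0.05},{"dx": 0,"dy": 0.002,"dz": 0.22,"twist": 0,"jaw": 0.05},{"dx": 0,"dy": 0.002,"dz": 0.24,"twist": 0,"jaw": 0.05},{"dx": 0,"dy": 0.002,"dz": 0.252,"twist": 0,"jaw": 0.05},{"dx": 0,"dy": 0.002,"dz": 0.257,"twist": 0,"jaw": 0.05},{"dx": 0,"dy": 0.002,"dz": 0.257,"twist": 0,"jaw": 0.05},{"dx": 0,"dy": 0.002,"dz": 0.257,"twist": 0,"jaw": 0.05},{"dx": 0,"dy": 0.002,"dz": 0.257,"twist": 0,"jaw": 0.35},{"dx": 0,"dy": 0.002,"dz": 0.257,"twist": 0,"jaw": 0.45},{"dx": 0,"dy": 0.002,"dz": 0.257,"twist": 0,"jaw": 0.5},{"dx": 0,"dy": 0.002,"dz": 0.257,"twist": 0,"jaw": 0.5},{"dx": 0,"dy": 0.002,"dz": 0.24,"twist": 0,"jaw": 0.5},{"dx": 0,"dy": 0.002,"dz": 0.2,"twist": 0,"jaw": 0.5},{"dx": 0,"dy": 0.002,"dz": 0.13,"twist": 0,"jaw": 0.5},{"dx": 0,"dy": 0.002,"dz": 0.04,"twist": 0,"jaw": 0.5},{"dx": 0,"dy": 0.002,"dz": -0.04,"twist": 0,"jaw": 0.5},{"dx": 0,"dy": 0.002,"dz": -0.06,"twist": 0,"jaw": 0.5},{"dx": 0,"dy": 0.002,"dz": -0.06,"twist": 0,"jaw": 0.5}]}}

```text
t: 34.8
tcp_pos: [0.5413, -0.3568, 0.1731]
eef_rot: [0.003, 0.707, 0.707, 0.0]
wrist_force: [-0.0, -0.4, -0.1]
opening: 0.499
finger_force: 0.0
```

```bash
python3 look.py birch_peg .54 -.343 .007; python3 go.py .5396 -.356 .2 0
python3 - <<'E'
from fit import *
a=vision.capture('scene')[60:330,60:510,::-1]
cv2.imwrite('pics/scene2.png',cv2.resize(a,None,fx=1.7,fy=1.7,interpolation=cv2.INTER_CUBIC))
E
```

```text
birch_peg 0.77 2921.0 [ 0.541  -0.3423] 91.2 0.053
t 34.9 tcp [ 0.5397 -0.3553  0.1689] jaw line -0.0 tilt 0.08 j6 -0.75 open 0.499
dx dy dz [-0.0006 -0.0001 -0.0311] dist 0.031 twist -0.0 or 180.0
```

View pics/scene2.png

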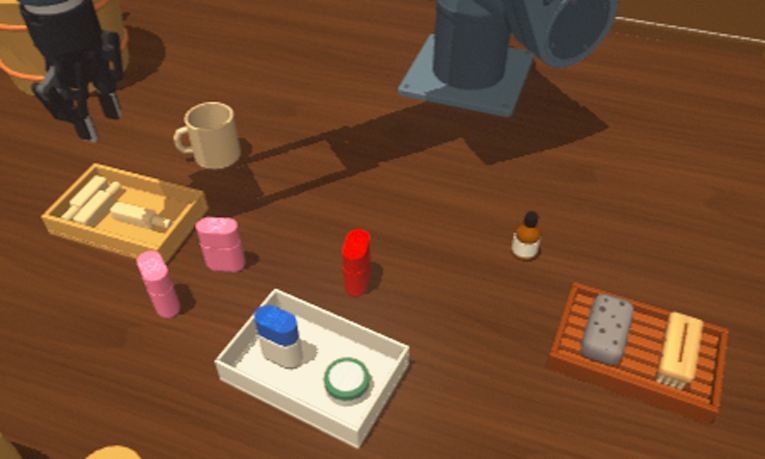

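The enlarged scene view shows all five things flat in their trays: peg (140,215), deodorant (278,336), tin (347,379), pumice (608,328) and brush (680,350). The mug and bottle stand where they were, and the gripper is clear.

```bash
python3 -c "
from bench import robot
print(robot.close_job())"
```

```text
the job is handed in; nothing more can be done
None
```

All five things are set down flat in their own trays, the mug and amber bottle were left standing where they were, and the job was handed in at about 35 s; no verdict came back.

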